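Stack wet craft tubes on the drying cradle

ROBOT

A 6-joint arm with a two-finger parallel gripper is mounted at the origin on the work surface. World frame = base frame: x ahead of the robot, y to its left, z up, the work surface at z = 0. Lengths are in m, angles in rad, forces in N, time in s.
With the tool pointing down it reaches from about 0.325 to 0.9 m from the base axis. Payload 6.1 kg.
Tool frame: the origin (TCP) lies midway between the tips of the shut fingers; the grasp point (between the pads) lies 19 mm behind it; z points along the fingers, y is the line along which they close (so a half turn about z gives the same grasp; the last joint's range is limited). The gripper opens to 85 mm and grips with 20 to 120 N. Pads are 22 mm wide; open, the fingers measure 114 mm over their backs; the gripper's body (76 mm by 85 mm) begins 54 mm behind the grasp point. The pads swing forward as they close: fully open they stand 13 mm farther back than shut.
Start: joints at [-1.395, 0.22, 1.526, -0, 1.395, -0.126], TCP at [0.186, -0.597, 0.231] pointing down, gripper open.
Joint ranges: [-2.98, 2.98], [-0.91, 2.08], [0.09, 2.57], [-1.24, 4.39], [0.2, 2.65], [-2.68, 2.68]. Speed limits (rad/s): [2.57, 2.57, 3.01, 3.14, 3.14, 3.14].

INTERFACE

Orientations are given as [roll, pitch, yaw] about the fixed x, y, z axes, in that order (R = Rz(yaw) Ry(pitch) Rx(roll)).
In Python, from plant import movep, move_l, set_joints, gripper_to, hold, inverse_kinematics, observe, get_image, get_calibration, Unreachable, job_done gives the robot as it stands. Calls block until the motion is done:
- movep(position, orientation): joint-space move of the TCP to a pose.
- move_l(position, feed=0.15, rotation=None, max_force=None): straight line of the TCP; rotation=None keeps the orientation; feed is the mean speed in m/s. With max_force (N) it stops when the force on the tool has changed by that much, and returns True; else False.
- set_joints(angles): joint-space move.
- gripper_to(opening, f_grip=None): finger opening in m; f_grip is the grip in N (None keeps the last); returns when the fingers have stopped.
- hold(seconds).
- inverse_kinematics(position, orientation): joint angles nearest the present ones, or None.
- observe(): the state.
- get_image(name): name is "side" or "top" or "wrist"; returns (picture, depth): 384x512x3 uint8, red, green, blue; 384x512 float32, m along the optical axis (not along the pixel's ray), 0 where there is no reading.
- get_calibration(name): a dict with "intrinsics" (3x3 intrinsics, pixels), "dist_coeffs" ([k1, k2, p1, p2, k3] as OpenCV has them; the pictures are not rectified), "world_from_camera" (4x4, takes a point from camera to world coordinates). Camera axes: x right, y down, z forward; pixel columns grow to the right and rows downward; lengths in m; the calibration is good to about 2 mm. A picture is of the moment at which its call begins: read the wrist's pose just before it. get_calibration takes no time and is no camera call; for the wrist camera it gives the pose at the moment of the call.
A pose or a line that the arm cannot do raises Unreachable and nothing moves.
- job_done(): hands the job in; it is judged then, once.
The state is a dict: "time_s": time; "q": joint angles; "joint_velocities": joint speeds; "joint_torque": joint torques, N m; "eef_pos": TCP position; "tcp_rot": TCP orientation; "ft_force": force on the tool from outside, world axes, zero at the start; "torque": the same for the moment, N m; "opening": finger opening in m; "grasp_force": force on a finger pad.
Only numpy, scipy, OpenCV 4.12 (cv2) and the standard library are available. Lean on these libraries where they do the work, as an engineer would, in place of code of your own. Each camera call takes 0.05 s, during which the arm holds its last target. There are 200 camera calls.

TASK

Roll the two wet red tubes, without lifting them, up the ramp into the drying cradle: one snug against the back rail, the other touching it, both lined up with the rail and about centred on it. Push the yellow chock up against the second tube, its sloping face to the tube and about mid-way along it, so that neither can roll back; only then lay the blue tube (do not drop it) in the groove on top of the two, about centred and lined up, and let go. Leave the bottles, jars, paper roll and tin standing where they are.

Things in the scene. Friction and masses are not known exactly. Their poses are not given: they have to be found in the camera images.
- cradle: plywood drying cradle fixed to the table, 190 mm wide in x, no side walls. Origin at table height, half-way along the valley line where deck meets back rail; x = along the rail, as the tubes must lie; y = from the rail over deck and ramp to the open end. The pale rail, 35 mm high, leans 15 degrees outwards from y = 0 to -26 mm. The red tubes start beyond the ramp, one behind the other
- crest (a point): top edge of deck and ramp, 7.9 mm above the table and 135 mm from the valley line. The deck (2 mm high at the valley) rises to it at 2.5 degrees; beyond it the ramp falls at 7.5 degrees to the table 60 mm farther on. Tubes do not start rolling by themselves on either
- seat_first (a point): where the centre of the first red tube is when it lies on the deck against the rail: 15 mm from the valley line, 23 mm above the table; axes as the cradle's
- seat_second (a point): where the centre of the second red tube is when it touches the first: 55 mm from the valley line, 24 mm above the table
- seat_chock (a point): where the centre of the chock is when its face touches the second red tube: 93 mm from the valley line, 21 mm above the table
- seat_top (a point): where the centre of the blue tube is when it lies in the groove between the two red ones: 34 mm from the valley line, 58 mm above the table
- red_a_center (a point): glossy red, wet-varnished rigid round tube 40 mm in diameter, 150 mm long, about 0.15 kg; this point is its centre, 20 mm above what it lies on; its x axis is the tube's long axis (the other two axes turn as it rolls). Pushed, it rolls square to its own axis: pushing one end does not turn it, only the rail squares it up
- red_b_center (a point): second red, wet-varnished tube, the same: rigid round tube 40 mm in diameter, 150 mm long, about 0.15 kg; this point is its centre, 20 mm above what it lies on; its x axis is the tube's long axis (the other two axes turn as it rolls)
- blue_center (a point): blue, dry rigid round tube 40 mm in diameter, 150 mm long, about 0.15 kg; this point is its centre, 20 mm above what it lies on; its x axis is the tube's long axis (the other two axes turn as it rolls). Starts on the table beside the cradle, on the side without the chock
- blue: the same blue tube; this origin is also its centre
- chock_center (a point): yellow wedge chock, 0.3 kg: 60 mm along its x, 44 mm along its y, 30 mm high; this point is its centre, 15 mm above its sole. Its -y face leans back 15 degrees (top edge 7 mm behind the toe) and goes against the tube, so in place its axes point as the cradle's; the other faces are upright. Starts on the table, left or right of the cradle
- chock_face (a point): middle of the chock's sloping face, 15 mm above its sole and 18 mm from its centre towards its -y; axes as the chock's
- glue: bystander: white glue bottle, blue cap, 66 mm diameter, 150 mm tall; origin at the centre of its foot
- jar: bystander: glass jar with blue lid, 84 mm diameter, 140 mm tall; origin at the centre of its foot
- pot: bystander: open glass pot, 72 mm diameter, 85 mm tall; origin at the centre of its foot
- paint: bystander: small red paint bottle, grey cap, 40 mm diameter, 105 mm tall; origin at the centre of its foot
- roll: bystander: white paper roll standing on end, 110 mm diameter, 100 mm tall; origin at the centre of its foot
- tin: bystander: orange tin, 70 mm diameter, 110 mm tall; origin at the centre of its foot
Not all that is in view belongs to the job. Several things have the shape of the blue; the one meant has the colours described above. Of the things that look like the part that bears chock_center, take the one that is nearest to the robot's base at the start.

How it is judged:
By the outcome, as a careful person would: the job done as asked, in the order asked, and still so for the second after the job is handed in, with the robot touching nothing.
It also fails if it takes over 72 s, if anything falls off the work surface, if the arm or the gripper's body presses on something with over 40 N, if the wrist force passes 120 N, or if a joint passes its speed limit or range.

## Working session

There is one attempt and no reset: what is moved stays moved. The work goes in short steps, each a Python script; the robot and the scene stay as the last script left them, time stands still between calls to the robot, and variables do not carry over. Pictures are saved under pics/ and viewed, at most 10 in all, crops included, and the job is handed in when it is done.

```bash
mkdir -p pics; ls; cat > h.py <<'E'
import numpy as np, cv2
from plant import *
def grab(n):
    c=get_calibration(n); im,d=get_image(n)
    return im,d,c
def ray(c,uv):
    uv=np.array(uv,float).reshape(-1,1,2)
    p=cv2.undistortPoints(uv,np.array(c["intrinsics"]),np.array(c["dist_coeffs"]))[:,0]
    T=np.array(c["world_from_camera"]); r=np.c_[p,np.ones(len(p))]
    return T[:3,3], r@T[:3,:3].T
def onplane(c,uv,z):
    o,r=ray(c,uv); return o+r*((z-o[2])/r[:,2])[:,None]
def withdepth(c,uv,d):
    uv=np.array(uv).reshape(-1,2); o,r=ray(c,uv)
    z=d[uv[:,1].astype(int),uv[:,0].astype(int)]
    return o+r*z[:,None]
E
python3 - <<'E'
from h import *
import pickle
D={n:grab(n) for n in ("side","top")}
pickle.dump(D,open("d0.pkl","wb"))
for n,(im,d,c) in D.items():
    cv2.imwrite(f"pics/{n}0.png",cv2.resize(im[:,:,::-1],None,fx=1.5,fy=1.5))
    print(n,np.round(c["world_from_camera"],3).tolist(),c["intrinsics"])
o=observe();print(o["time_s"],o["eef_pos"],o["tcp_rot"],o["opening"])
E
```

```text
pics
side [[-0.991, -0.085, 0.108, 0.433], [-0.137, 0.673, -0.727, 1.113], [-0.011, -0.734, -0.679, 1.086], [0.0, 0.0, 0.0, 1.0]] [[480.43012276   0.         253.06744394]
 [  0.         480.43012276 185.20011103]
 [  0.           0.           1.        ]]
top [[0.01, -0.984, 0.18, 0.37], [-1.0, -0.011, -0.009, 0.02], [0.011, -0.179, -0.984, 1.206], [0.0, 0.0, 0.0, 1.0]] [[403.30300148   0.         253.42446509]
 [  0.         403.30300148 187.77725173]
 [  0.           0.           1.        ]]
0.1 [ 0.18567259 -0.59620676  0.23027532] [-3.13980356e+00 -1.84904867e-04  3.01795028e-01] 0.08500625574469947
```

View pics/top0.png

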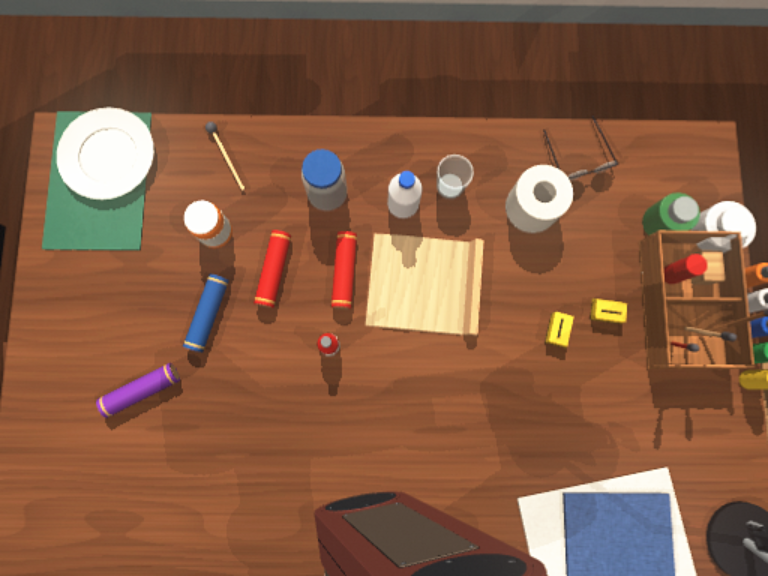

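View pics/side0.png

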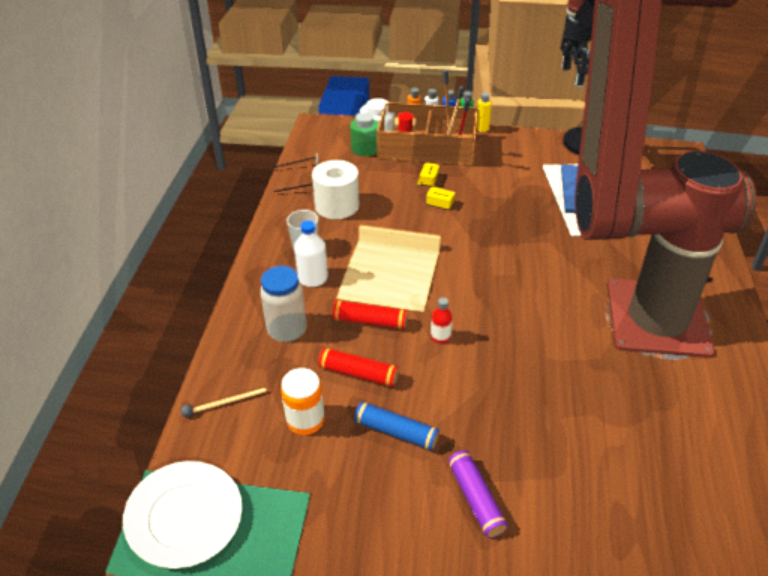

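Top view (picture pixels at 1.5×): the red tubes are at (272,268) and (345,270), the cradle at (425,283) with its rail on the right at (475,286), and the blue tube at (206,312). The purple tube at (138,390) has the blue's shape but the wrong colour. The two yellow chocks are at (560,330) and (609,311). Next I'll measure all of these.

```bash
cat > meas.py <<'E'
from h import *
def mask(im,col):
    h=cv2.cvtColor(im,cv2.COLOR_RGB2HSV); H,S,V=[h[:,:,i].astype(int) for i in range(3)]
    m={"red":((H<4)|(H>176))&(S>200)&(V>110),"blue":(H>98)&(H<118)&(S>150)&(V>60),"yellow":(H>24)&(H<33)&(S>180)&(V>140),
       "pale":(H>12)&(H<28)&(S<150)&(V>150)}[col]
    return cv2.morphologyEx(m.astype(np.uint8),cv2.MORPH_OPEN,np.ones((2,2)))
def blobs(im,col,amin=60):
    cs,_=cv2.findContours(mask(im,col),cv2.RETR_EXTERNAL,cv2.CHAIN_APPROX_NONE)
    return [(cv2.contourArea(c),cv2.minAreaRect(c),c) for c in cs if cv2.contourArea(c)>amin]
def boxw(c,r,z):
    P=onplane(c,cv2.boxPoints(r),z); e1=P[1]-P[0]; e2=P[2]-P[1]
    L=e1 if np.linalg.norm(e1)>np.linalg.norm(e2) else e2
    return np.round(P.mean(0)[:2],4), np.round(sorted([np.linalg.norm(e1),np.linalg.norm(e2)]),3), round(np.degrees(np.arctan2(L[1],L[0]))%180,1)
E
python3 - <<'E'
from meas import *
import pickle
D=pickle.load(open("d0.pkl","rb"))
for n in D:
    im,d,c=D[n]
    for col,z in (("red",.02),("blue",.02),("yellow",.03),("pale",.005)):
        for a,r,ct in blobs(im,col):
            print(n,col,int(a),np.round(r[0]),*boxw(c,r,z))
im,d,c=D["top"]
for a,r,ct in blobs(im,"pale",1500):
    q=cv2.approxPolyDP(ct,4,True)[:,0]; print("quad",q.tolist())
# rail step from depth: rows across the cradle
for v in (165,190,215):
    u=np.arange(235,330,4); P=withdepth(c,np.c_[u,np.full(len(u),v)],d); print(v,[(int(a),round(p[1],3),round(p[2]*1000)) for a,p in zip(u,P)])
crop=im[190:235,355:430,::-1]; cv2.imwrite("pics/ch.png",cv2.resize(crop,None,fx=7,fy=7,interpolation=cv2.INTER_CUBIC))
E
```

```text
side red 488 [239. 245.] [0.61   0.2289] [0.05  0.125] 168.7
side red 93 [295. 212.] [0.4575 0.0756] [0.037 0.043] 93.7
side red 435 [246. 210.] [0.608  0.0878] [0.055 0.125] 176.6
side red 83 [271.  82.] [ 0.6154 -0.6874] [0.035 0.101] 95.8
side blue 568 [264. 284.] [0.5208 0.3554] [0.046 0.127] 163.4
side blue 330 [186. 188.] [0.8168 0.0111] [0.077 0.086] 102.7
side blue 629 [230.  64.] [ 0.8198 -0.8296] [0.153 0.229] 98.5
side yellow 144 [294. 132.] [ 0.4907 -0.3238] [0.064 0.068] 88.2
side yellow 92 [286. 116.] [ 0.5281 -0.4265] [0.041 0.087] 79.6
side pale 91 [121. 370.] [0.8319 0.6464] [0.018 0.062] 165.3
side pale 193 [ 97. 367.] [0.8948 0.6492] [0.027 0.114] 149.7
side pale 140 [ 94. 337.] [0.9299 0.5702] [0.022 0.082] 105.9
side pale 283 [203. 277.] [0.6918 0.3445] [0.061 0.076] 10.7
side pale 77 [294. 222.] [0.4562 0.1039] [0.033 0.04 ] 7.1
side pale 845 [197. 191.] [ 0.7816 -0.0047] [0.142 0.302] 72.2
side pale 2357 [260. 179.] [ 0.587 -0.086] [0.227 0.264] 94.3
side pale 317 [  7. 158.] [ 1.5497 -0.0865] [0.065 0.352] 119.3
side pale 751 [215. 134.] [ 0.7851 -0.3104] [0.1
[... 3014 characters left out ...]
64(0.064), 0), (239, np.float64(0.052), 3), (243, np.float64(0.04), -2), (247, np.float64(0.028), 6), (251, np.float64(0.016), 7), (255, np.float64(0.004), 5), (259, np.float64(-0.008), 7), (263, np.float64(-0.02), 9), (267, np.float64(-0.032), 9), (271, np.float64(-0.044), 6), (275, np.float64(-0.056), 10), (279, np.float64(-0.068), 10), (283, np.float64(-0.08), 2), (287, np.float64(-0.092), 2), (291, np.float64(-0.104), 3), (295, np.float64(-0.116), 6), (299, np.float64(-0.128), 3), (303, np.float64(-0.14), 6), (307, np.float64(-0.152), 6), (311, np.float64(-0.161), 21), (315, np.float64(-0.172), 30), (319, np.float64(-0.188), 4), (323, np.float64(-0.201), 2), (327, np.float64(-0.213), 0)]
```

View pics/ch.png

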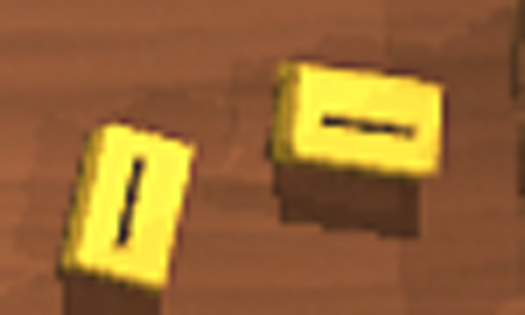

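The crop shows two yellow wedges: the left one at top pixel (373,220), about (0.49,-0.32), and the right one at (408,208), about (0.53,-0.44). They are 0.59 m and 0.69 m from the base, so the left one is the chock meant. Next I'll fit the cradle frame and take a closer look with the wrist camera on the way.

```bash
python3 - <<'E'
from meas import *
import pickle
D=pickle.load(open("d0.pkl","rb")); im,d,c=D["top"]
q=[[250,157],[245,218],[319,223],[323,161]]
print(np.round(onplane(c,q[:2],0.0),4).tolist(), np.round(onplane(c,q[2:],.036),4).tolist())
cw=get_calibration("wrist"); o=observe()
T=np.array(cw["world_from_camera"]); 
print("cam rel",np.round(T,3).tolist(), np.array(cw["intrinsics"])[0,0])
movep([0.49,-0.335,0.24],[np.pi,0,0.3])
im,d,c=grab("wrist"); pickle.dump((im,d,c),open("w1.pkl","wb"))
cv2.imwrite("pics/w1.png",im[:,:,::-1])
print("t",observe()["time_s"],observe()["q"])
for a,r,ct in blobs(im,"yellow"): print(a,r,*boxw(c,r,.03))
movep([0.50,-0.05,0.36],[np.pi,0,np.pi/2])
im,d,c=grab("wrist"); pickle.dump((im,d,c),open("w2.pkl","wb"))
cv2.imwrite("pics/w2.png",im[:,:,::-1])
print("t",observe()["time_s"],observe()["q"])
E
```

```text
[[0.6867, 0.0209, 0.0], [0.498, 0.0338, 0.0]] [[0.4819, -0.1821, 0.036], [0.6677, -0.1977, 0.036]]
cam rel [[0.297, -0.915, -0.273, 0.254], [-0.955, -0.286, -0.083, -0.576], [-0.002, 0.285, -0.959, 0.373], [0.0, 0.0, 0.0, 1.0]] 271.5616281410595
t 1.6417 [-7.34465783e-01  1.40493126e-01  1.60126100e+00 -3.70576801e-04
  1.39984106e+00  5.37990632e-01]
62.0 ((496.92999267578125, 308.510009765625), (18.526199340820312, 9.899495124816895), 81.8698959350586) [ 0.3783 -0.7822] [0.016 0.039] 39.3
1224.5 ((260.3482666015625, 160.8206787109375), (29.154172897338867, 45.97816467285156), 31.32869529724121) [ 0.4943 -0.3461] [0.038 0.061] 165.8
1365.0 ((340.53936767578125, 154.60755920410156), (47.09967803955078, 33.23539733886719), 24.904767990112305) [ 0.5335 -0.4445] [0.042 0.063] 83.5
t 2.875 [-2.58639143e-01 -1.28758439e-01  1.65179012e+00 -3.58628441e-04
  1.61971410e+00 -2.56141208e-01]
```

```bash
python3 -c "
import cv2,numpy as np
cv2.imwrite('pics/w12.png',cv2.resize(np.hstack([cv2.imread('pics/w1.png'),cv2.imread('pics/w2.png')]),(800,300)))"
```

```text
(no output)
```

View pics/w12.png

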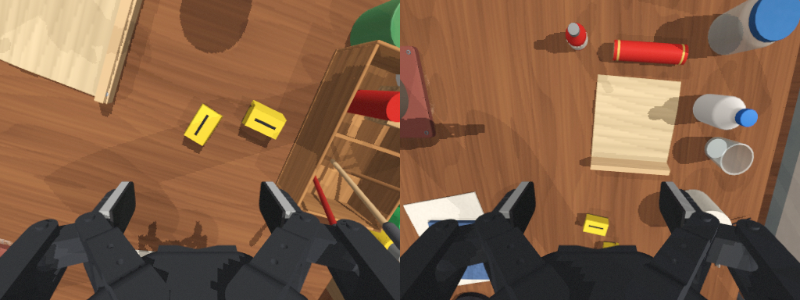

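Left: the chock (left yellow wedge) at w1 (260,161), the other at (340,155). Right: the cradle at w2 about (300..360,100..220) with its rail at the bottom, and a red tube at (320,65). An enlarged crop should show which side of the chock slopes, and I'll refine the cradle from w2.

```bash
python3 - <<'E'
from meas import *
import pickle
im,d,c=pickle.load(open("w1.pkl","rb")); a=cv2.resize(im[125:195,225:295,::-1],(400,400),interpolation=cv2.INTER_CUBIC)
im2,d2,c2=pickle.load(open("w2.pkl","rb")); b=cv2.resize(im2[265:315,225:275,::-1],(400,400),interpolation=cv2.INTER_CUBIC)
cv2.imwrite("pics/cc.png",np.hstack([a,b]))
for a,r,ct in blobs(im2,"pale",3000):
    q=cv2.approxPolyDP(ct,5,True)[:,0]; print("quad",q.tolist(),np.round(onplane(c2,q.astype(float),0),4)[:,:2].tolist(),np.round(onplane(c2,q.astype(float),.036),4)[:,:2].tolist())
for a,r,ct in blobs(im2,"red"): print("red",a,r[0],*boxw(c2,r,.02))
print(np.round(c2["world_from_camera"],3)[:3,3])
E
```

```text
quad [[253, 96], [244, 217], [345, 225], [342, 208], [360, 105]] [[0.5007, 0.0378], [0.4825, -0.1915], [0.686, -0.2094], [0.6765, -0.1727], [0.6909, 0.0227]] [[0.5007, 0.0366], [0.4838, -0.1762], [0.6726, -0.1929], [0.6638, -0.1588], [0.6772, 0.0226]]
red 661.0 (320.498046875, 74.53113555908203) [0.6128 0.0711] [0.017 0.128] 176.8
red 478.0 (322.99383544921875, 58.59048843383789) [0.6153 0.0955] [0.012 0.129] 176.6
red 292.0 (227.17352294921875, 47.04499053955078) [0.4591 0.1126] [0.034 0.041] 27.5
[0.5   0.021 0.502]
```

View pics/cc.png

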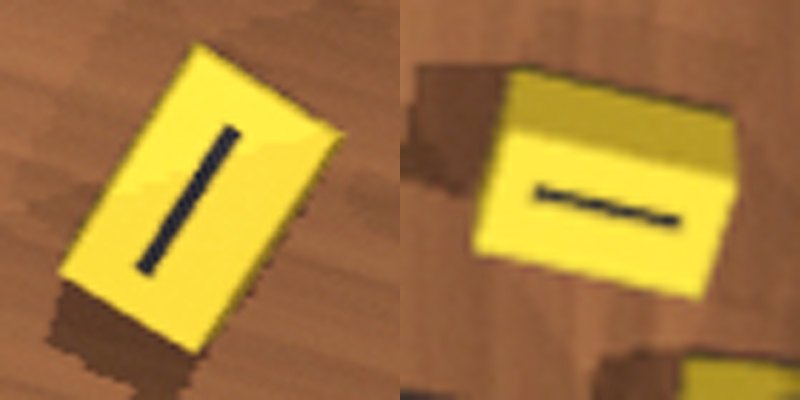

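The thin dark strip on the chock's world −y side is visible although the camera stands on the +y side, so that face slopes and the chock's yaw is about −14°. The measurements agree:

| Item | World position / frame | Notes |
|---|---|---|
| Cradle | origin ≈ (0.578, −0.1635), yaw ≈ −4.6° | ramp edge 0.189–0.191 m, ramp-to-rail 0.216–0.218 m, expected 0.221 m |
| First red tube | 14 mm off centre | nearly parallel to the rail |
| Second red tube | turned 6.7° | would drift about 39 mm as it rolls |

I'll straighten and centre each tube on the table with a light pinch at table height, without lifting, then roll it up.

```bash
cat > cr.py <<'E'
from meas import *
O=np.array([.5784,-.1635]); YAW=np.radians(-4.6)
ex=np.array([np.cos(YAW),np.sin(YAW)]); ey=np.array([-ex[1],ex[0]])
def W(xc,yc,z): return [*(O+xc*ex+yc*ey),z]
def C(p): r=np.array(p[:2])-O; return np.round([r@ex,r@ey],4)
def D(yaw): return [np.pi,0,yaw]
PUSH=YAW+np.pi/2
def st(m=""):
    o=observe(); print(m,"t",round(o["time_s"],2),"tcp",C(o["eef_pos"]),round(o["eef_pos"][2],4),"op",round(o["opening"],4),"F",np.round(o["ft_force"],1),"g",round(float(np.max(o["grasp_force"])),1))
def straighten(p,yaw,xc,yc):
    movep([*p,.11],D(yaw)); gripper_to(.085)
    move_l([*p,.007],feed=.2); gripper_to(.034,20); st("pinched")
    move_l(W(xc,yc,.007),feed=.08,rotation=D(YAW)); gripper_to(.085); st("straightened")
    move_l(W(xc,yc,.10),feed=.25)
def roll(yc0,yc1,fmax=8):
    movep(W(0,yc0+.062,.10),D(PUSH)); gripper_to(.05)
    move_l(W(0,yc0+.062,.013),feed=.2); st("behind")
    r=move_l(W(0,yc1+.036,.013),feed=.1); st("rolled")
    r=move_l(W(0,yc1+.022,.013),feed=.03,max_force=fmax); st(f"pressed {r}")
E
python3 - <<'E'
from cr import *
straighten([.612,.081],np.radians(-3),0,.246)
roll(.246,.015)
move_l(W(0,.07,.013),feed=.15); move_l(W(0,.08,.2),feed=.3)
im,d,c=grab("top")
for a,r,ct in blobs(im,"red"):
    b=boxw(c,r,.022); print(a,r[0],*b,C(b[0]))
cv2.imwrite("pics/t2.png",cv2.resize(im[100:290,60:400,::-1],None,fx=2,fy=2))
E
```

```text
pinched t 5.89 tcp [0.0149 0.2466] 0.0084 op 0.039 F [-1.1  0.9  6.2] g 20.5
straightened t 6.73 tcp [-2.00e-04  2.46e-01] 0.0067 op 0.0854 F [ 0.4 -0.6 -0.3] g 0.0
behind t 9.6 tcp [0.0004 0.3081] 0.0134 op 0.0501 F [1.1 0.7 0.5] g 0.0
rolled t 12.32 tcp [0.     0.0513] 0.013 op 0.0498 F [ 0.5 -0.6  0.5] g 0.0
pressed True t 12.62 tcp [-0.0002  0.0477] 0.0127 op 0.05 F [1.6 2.7 1.7] g 1.4
108.5 (303.0293273925781, 195.00173950195312) [ 0.5665 -0.1385] [0.016 0.086] 176.0 [-0.0139  0.024 ]
116.0 (310.7721252441406, 193.4181671142578) [ 0.5717 -0.1617] [0.014 0.113] 175.4 [-0.0068  0.0013]
432.5 (182.17648315429688, 179.29412841796875) [0.6102 0.2228] [0.037 0.125] 168.7 [0.0007 0.3876]
```

View pics/t2.png

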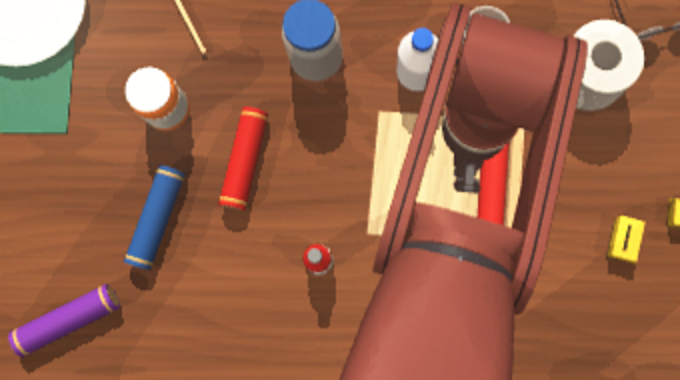

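The first tube lies along the rail at crop (492,185), partly hidden by the arm; the second is untouched at (243,157). Contact came at tube centre ≈ 0.0165 m from the valley, against 0.015 expected. Now the second tube, with a check of the first on the way.

```bash
python3 - <<'E'
from cr import *
def look(z=.023):
    im,d,c=grab("top")
    h=mask(im,"red"); h=cv2.morphologyEx(h,cv2.MORPH_CLOSE,np.ones((5,5)))
    cs,_=cv2.findContours(h,cv2.RETR_EXTERNAL,cv2.CHAIN_APPROX_NONE)
    for k in cs:
        if cv2.contourArea(k)>150: b=boxw(c,cv2.minAreaRect(k),z); print(*b,C(b[0]))
    return im
move_l(W(0,.08,.2))
movep([.6105,.223,.11],D(np.radians(-11.3))); look()
straighten([.6105,.223],np.radians(-11.3),0,.388)
roll(.388,.055)
move_l(W(0,.11,.013),feed=.15); move_l(W(0,.12,.15),feed=.3)
movep([.47,-.34,.20],D(np.radians(-14.2)+np.pi/2))
cv2.imwrite("pics/t3.png",look()[:,:,::-1])
im,d,c=grab("wrist")
for a,r,ct in blobs(im,"yellow",400): print("Y",a,r,*boxw(c,r,.03))
cv2.imwrite("pics/w3.png",im[:,:,::-1]); st()
E
```

```text
[ 0.5773 -0.15  ] [0.037 0.123] 175.3 [-0.0022  0.0134]
pinched t 17.78 tcp [0.0021 0.3884] 0.0086 op 0.0391 F [-0.4  1.1  6.2] g 21.2
straightened t 18.57 tcp [-2.000e-04  3.879e-01] 0.0067 op 0.0851 F [ 0.1 -0.2  0.6] g 0.0
behind t 21.45 tcp [3.000e-04 4.502e-01] 0.0134 op 0.05 F [ 0.4 -0.2  0.1] g 0.0
rolled t 25.19 tcp [0.     0.0912] 0.013 op 0.0502 F [ 0.  -0.  -0.1] g 0.0
pressed True t 25.49 tcp [-0.0003  0.0876] 0.0126 op 0.0499 F [1.7 3.5 1.6] g 1.4
 t 27.73 tcp [-0.0934 -0.1832] 0.1994 op 0.0499 F [-0.2 -0.1 -0.2] g 0.0
```

```bash
python3 -c "
import cv2,numpy as np
cv2.imwrite('pics/tw3.png',np.hstack([cv2.resize(cv2.imread('pics/t3.png')[130:250,200:410],(420,240)),cv2.resize(cv2.imread('pics/w3.png'),(320,240))]))"
```

```text
(no output)
```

View pics/tw3.png

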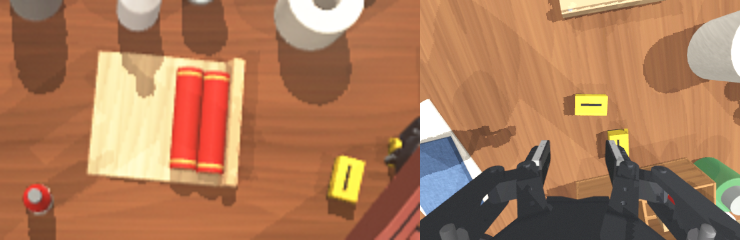

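Left: both red tubes lie side by side against the rail, at crop (187,118) and (213,120), lined up. Right: the chock is at w3 ≈ (273,168). The detections printed nothing, so I'll rerun them on the saved pictures.

```bash
python3 - <<'E'
from cr import *
im=cv2.imread("pics/t3.png")[:,:,::-1].copy(); c=get_calibration("top")
h=cv2.morphologyEx(mask(im,"red"),cv2.MORPH_OPEN,np.ones((2,2)))
cs,_=cv2.findContours(mask(im,"red"),cv2.RETR_EXTERNAL,cv2.CHAIN_APPROX_NONE)
for k in cs:
    if cv2.contourArea(k)>50: b=boxw(c,cv2.minAreaRect(k),.023); print("R",cv2.contourArea(k),cv2.minAreaRect(k)[0],*b,C(b[0]))
w=cv2.imread("pics/w3.png")[:,:,::-1].copy(); cw=get_calibration("wrist"); hsv=cv2.cvtColor(w,cv2.COLOR_RGB2HSV)
print("px",hsv[160,262],hsv[168,285])
m=((hsv[:,:,0]>22)&(hsv[:,:,0]<34)&(hsv[:,:,1]>170)&(hsv[:,:,2]>190)).astype(np.uint8)
cs,_=cv2.findContours(m,cv2.RETR_EXTERNAL,cv2.CHAIN_APPROX_NONE)
for k in cs:
    if cv2.contourArea(k)>150: r=cv2.minAreaRect(k); b=boxw(cw,r,.03); print("Y",cv2.contourArea(k),r,*b,C(b[0]))
E
```

```text
px [ 30 159 255] [150   3  80]
Y 201.0 ((316.287841796875, 211.72889709472656), (13.328398704528809, 32.19896697998047), 72.18110656738281) [ 0.5338 -0.4093] [0.018 0.039] 5.2 [-0.0247 -0.2486]
```

```bash
python3 - <<'E'
from cr import *
def run(im,c,lo,hi,s,z,amin,t,wrap=False):
    q=cv2.cvtColor(im,cv2.COLOR_RGB2HSV).astype(int); H=q[:,:,0]
    m=(((H>lo)|(H<hi)) if wrap else ((H>lo)&(H<hi)))&(q[:,:,1]>s)&(q[:,:,2]>120)
    cs,_=cv2.findContours(cv2.morphologyEx(m.astype(np.uint8),cv2.MORPH_CLOSE,np.ones((3,3))) if t=="Y" else m.astype(np.uint8),cv2.RETR_EXTERNAL,cv2.CHAIN_APPROX_NONE)
    for k in cs:
        if cv2.contourArea(k)>amin: r=cv2.minAreaRect(k); b=boxw(c,r,z); print(t,cv2.contourArea(k),np.round(r[0]),*b,C(b[0]))
im=cv2.imread("pics/t3.png")[:,:,::-1].copy(); w=cv2.imread("pics/w3.png")[:,:,::-1].copy()
print(cv2.cvtColor(im,cv2.COLOR_RGB2HSV)[189,[290,294,298,303,307]].tolist())
run(im,get_calibration("top"),172,9,150,.023,60,"R",True)
run(w,get_calibration("wrist"),22,35,120,.03,150,"Y")
E
```

```text
[[2, 196, 252], [2, 194, 251], [3, 201, 211], [2, 196, 250], [2, 193, 252]]
R 135.0 [218. 228.] [0.4639 0.1135] [0.038 0.038] 90.6 [-0.1363  0.2669]
R 1103.0 [300. 190.] [ 0.5825 -0.1282] [0.081 0.156] 175.4 [0.0013 0.0355]
Y 743.5 [317. 229.] [ 0.531  -0.4332] [0.039 0.062] 84.6 [-0.0256 -0.2726]
Y 1691.0 [274. 167.] [ 0.4957 -0.3421] [0.041 0.06 ] 166.0 [-0.0681 -0.1847]
```

The two red tubes together measure 0.081 × 0.156 m, centred at (1, 35.5) mm in the cradle frame at 175.4°, which is as asked (35 mm mid-point). Chock: top face 0.041 × 0.060 m, centre ≈ (0.494, −0.348), yaw −14°. Now I'll place the chock on the deck and slide it against the tube.

```bash
python3 - <<'E'
from cr import *
from scipy.spatial.transform import Rotation as R
tilt=(R.from_rotvec(np.radians(2.5)*np.r_[ex,0])*R.from_euler("xyz",D(PUSH))).as_euler("xyz").tolist()
yc=np.radians(-14.1)+np.pi/2; p=[.494,-.348]
gripper_to(.085); move_l([*p,.09],feed=.3,rotation=D(yc)); move_l([*p,.004],feed=.2)
gripper_to(.05,40); st("grip"); z0=observe()["eef_pos"][2]
move_l([*p,.11],feed=.3)
movep(W(.001,.112,.05),tilt)
deck=lambda y:.002+y*np.tan(np.radians(2.5))
move_l(W(.001,.112,deck(.112)+z0+.006),feed=.15)
print(move_l(W(.001,.112,deck(.112)+z0-.003),feed=.03,max_force=4)); st("down")
z=observe()["eef_pos"][2]
r=move_l(W(.001,.083,z-.029*np.tan(np.radians(2.5))),feed=.03,max_force=9); st(f"slid {r}")
gripper_to(.085); st("open")
z=observe()["eef_pos"]
move_l(z+np.r_[0,0,.08],feed=.25); gripper_to(.03)
movep(W(.001,.155,.10),D(PUSH)); move_l(W(.001,.155,.016),feed=.2)
r=move_l(W(.001,.118,.016),feed=.05,max_force=6); st(f"push {r}")
move_l(W(.001,.16,.02),feed=.2); move_l(W(.001,.2,.12),feed=.3); gripper_to(.085)
movep([.52,.354,.16],D(np.radians(-16.8)))
im,d,c=grab("top"); st()
cv2.imwrite("pics/t4.png",cv2.resize(im[130:240,190:350,::-1],None,fx=4,fy=4,interpolation=cv2.INTER_CUBIC))
E
```

```text
grip t 29.63 tcp [-0.068  -0.1919] 0.0066 op 0.0589 F [-1.8  0.8  6.4] g 44.7
True
down t 32.0 tcp [0.0025 0.1114] 0.0135 op 0.0593 F [-0.6 -0.3  6.4] g 45.1
slid True t 32.67 tcp [0.0017 0.0926] 0.0126 op 0.0592 F [-0.6 -0.   4.4] g 45.0
open t 33.05 tcp [0.0012 0.094 ] 0.0122 op 0.0849 F [ 0.4 -0.4 -0.1] g 0.0
push True t 35.59 tcp [0.0012 0.1268] 0.0163 op 0.0302 F [0.4 2.5 1.6] g 0.9
 t 39.05 tcp [-0.0995  0.5108] 0.1599 op 0.0852 F [ 0.2 -0.1  0.9] g 0.0
```

View pics/t4.png

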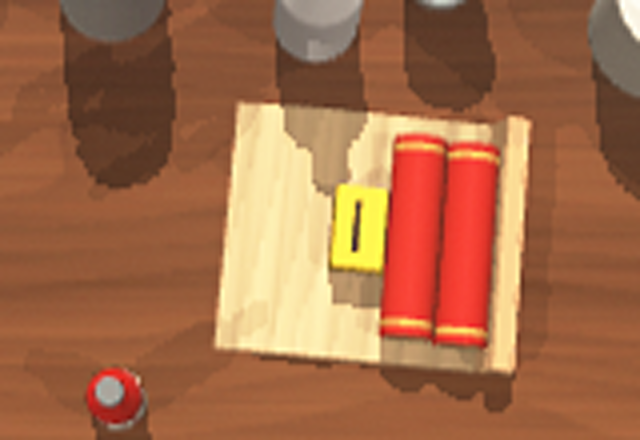

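The chock at crop (358,228) sits against the second tube, mid-way along it and square. Its back face met the pusher at y = 116 mm, so its centre is ≈ 94 mm against 93 expected. Now the blue tube.

```bash
python3 - <<'E'
from cr import *
p=[.520,.3535]
move_l([*p,.10],feed=.3); move_l([*p,.010],feed=.2)
gripper_to(.034,30); st("grip"); z0=observe()["eef_pos"][2]
move_l([*p,.13],feed=.25)
movep(W(.001,.0352,.12),D(YAW))
move_l(W(.001,.0352,.066),feed=.15); st("above")
r=move_l(W(.001,.0352,.043),feed=.02,max_force=3); st(f"touch {r}")
hold(.2)
im,d,c=grab("side"); cv2.imwrite("pics/s5.png",cv2.resize(im[120:230,190:330,::-1],None,fx=5,fy=5,interpolation=cv2.INTER_CUBIC))
E
```

```text
grip t 40.49 tcp [-0.0988  0.5112] 0.0115 op 0.0387 F [-1.7 -0.3  7. ] g 30.4
above t 43.4 tcp [0.001  0.0358] 0.066 op 0.0391 F [-0.2  0.3 -0.8] g 30.5
touch True t 44.19 tcp [0.0008 0.0353] 0.0499 op 0.0388 F [ 0.1 -0.1  4.2] g 31.0
```

View pics/s5.png

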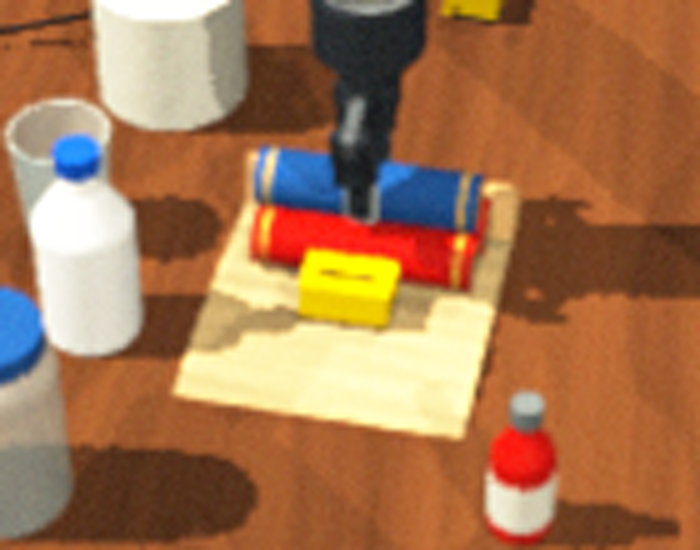

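The blue tube, at crop (365,188), lies on the reds with its bands in line. Contact came with its centre at ≈ 0.058 m, as expected for the groove. Letting go now.

```bash
python3 - <<'E'
from cr import *
gripper_to(.052); st("rel"); gripper_to(.085)
p=observe()["eef_pos"]; move_l(p+np.r_[0,0,.13],feed=.2)
movep([.42,.28,.30],D(YAW+.5)); hold(.3); st()
a,_,c=grab("top"); b,_,_=grab("side")
q=cv2.cvtColor(a,cv2.COLOR_RGB2HSV).astype(int)
m=((q[:,:,0]>98)&(q[:,:,0]<118)&(q[:,:,1]>130)&(q[:,:,2]>60)).astype(np.uint8)
for k in cv2.findContours(m,cv2.RETR_EXTERNAL,cv2.CHAIN_APPROX_NONE)[0]:
    if cv2.contourArea(k)>150: w=boxw(c,cv2.minAreaRect(k),.058); print(*w,C(w[0]))
f=lambda i,s:cv2.resize(i[s][:,:,::-1],(400,400),interpolation=cv2.INTER_CUBIC)
cv2.imwrite("pics/f.png",np.hstack([f(a,np.s_[100:260,190:350]),f(b,np.s_[100:240,190:330])]))
E
```

```text
rel t 44.73 tcp [-0.0006  0.0357] 0.0483 op 0.0519 F [0.4 0.1 0.4] g 0.0
 t 47.92 tcp [-0.1931  0.4289] 0.2998 op 0.085 F [0.6 0.3 0.7] g 0.0
[ 0.5863 -0.1285] [0.036 0.126] 175.7 [0.0051 0.0355]
[0.8093 0.1302] [0.072 0.076] 1.3 [0.2066 0.3113]
```

View pics/f.png

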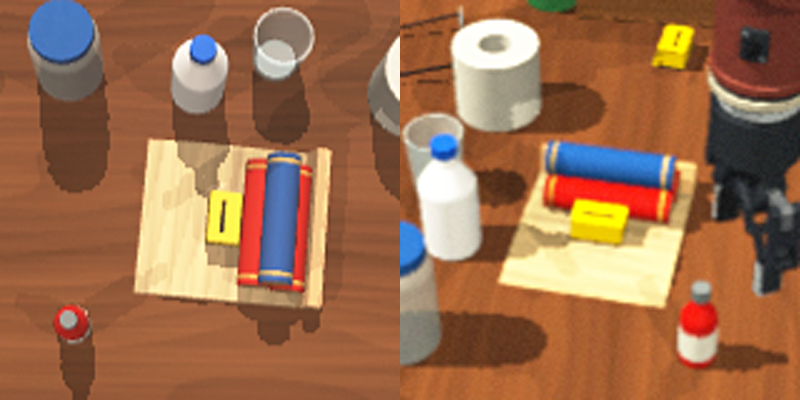

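Final view: the blue tube lies in the groove at (281,217) left and (610,167) right, within about 5 mm of centre and aligned. The chock is against the second tube, and the bystanders in view are standing.

```bash
python3 -c "
from plant import *
print(job_done())"
```

```text
the job is handed in; nothing more can be done
None
```

The job is handed in at about 48 s: both red tubes were rolled up and seated against the rail, the yellow chock is against the second one, and the blue tube is in the groove, about 5 mm off centre and lined up; first I pinched and turned each red tube straight on the table (one also slid about 15 mm), without lifting it.

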